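# Refit the valves of a washed pressure cooker and press its weight home

## Robot

A 6-joint arm with a two-finger parallel gripper is mounted at the origin on a cart in front of the work surface, level with it; the furniture and walls round the work are solid. World frame = base frame: x ahead of the robot, y to its left, z up, the work surface at z = 0. Lengths are in m, angles in rad, forces in N, time in s.
With the tool pointing down it reaches from about 0.275 to 0.75 m from the base axis. Payload 10.2 kg.
Tool frame: the origin (TCP) lies on the front face of the gripper's body, between the roots of the fingers; the fingertips stand 73 mm ahead of it and the grasp point (between the pads) lies 54 mm ahead of it; z points along the fingers, y is the line along which they close (so a half turn about z gives the same grasp; the last joint's range is limited). The gripper opens to 85 mm and grips with 20 to 120 N. Pads are 22 mm wide; open, the fingers measure 114 mm over their backs; the gripper's body (76 mm by 85 mm) begins 54 mm behind the grasp point. The pads swing forward as they close: fully open they stand 13 mm farther back than shut.
Start: joints at [0.887, 0.313, 1.498, -0, 1.331, -0.223], TCP at [0.233, 0.47, 0.304] pointing down, gripper open.
Joint ranges: [-2.94, 2.94], [-0.97, 2.17], [0.19, 2.56], [-1.23, 4.37], [0.02, 3.11], [-2.88, 2.88]. Speed limits (rad/s): [2.39, 2.39, 3.01, 3.14, 3.14, 3.14].

## Interface

Orientations are given as a unit quaternion [x, y, z, w].
In Python, from bench import r gives the robot as it stands.
- The arm moves only by the tool servo_tool, never from a script. Its argument "deltas" is a list of rows, each a list of 7 numbers: the closure, from -1 (fully open) to 1 (shut), then the shift along the tool's x, y, z scaled (see below), then the turn, a rotation vector about the tool's x, y, z scaled (see below). A call has exactly 10 rows; each row shifts and turns the commanded pose from where the row before left it, along the tool's axes as they then stand; what a row does not reach is not made up. The controller multiplies each number of a shift by 2 cm and each number of a turn by 8 degrees. A row lasts 1/8 s, in which the tool goes at most 62.5 mm and 10.7 degrees, less where a joint would pass 70% of its speed; a pose out of reach is approached as far as the arm can. A call with a number of a shift or a turn outside -1 to 1 is refused whole. A call with a gripper value outside its range is refused whole. The fingers move at their own pace and stop on an object; "force" is the grip in N (left out, the last holds). Time passes only in rows, so rows that do not move let the fingers close, or fill a call up. It gives the time, the measured TCP pose, the force, the opening and the grip force at its end, in the units of the state.
- r.read_state(): the state, without advancing time (a new reading comes with each control period).
- r.snapshot(name): name is "scene" or "top" or "wrist"; returns the picture (400x640x3 uint8, red, green, blue); there is no depth.
- r.camera_params(name): a dict with "K" (3x3 intrinsics, pixels), "extrinsics" (4x4, takes a point from camera to world coordinates). Camera axes: x right, y down, z forward; pixel columns grow to the right and rows downward; lengths in m; the calibration is good to about 2 mm. A picture is of the moment at which its call begins: read the wrist's pose just before it. camera_params takes no time and is no camera call; for the wrist camera it gives the pose at the moment of the call.
- r.finish_job(): hands the job in; it is judged then, once.
Trained networks look in the newest picture that a camera, given by its name, has taken for a name from the list of things; names that differ only in an ending like _2 or _b are one class to them, and where a whole thing is asked for, a point or a joint stands for the part that bears it (a point fixed in the world has none). Each returns a list of dicts, best first, with "p" (0 to 1); they miss things now and then, are a little off and sometimes report something else, mostly with a low value. They report only what shows in the picture. A call takes as long as a camera call.
- r.trace(camera, label): "region" (400x640 bool, what is visible of it) and "pixel" ([column, row] in pixels, amid what is visible of it).
The state is a dict: "clock": time; "joints": joint angles; "dq": joint speeds; "joint_efforts": joint torques, N m; "position": TCP position; "tool_rot": TCP orientation; "contact_force": force on the tool from outside, world axes, zero at the start; "ft_torque": the same for the moment, N m; "gripper_width": finger opening in m; "gripper_force": force on a finger pad.
Only numpy, scipy, OpenCV 4.12 (cv2) and the standard library are available. Lean on these libraries where they do the work, as an engineer would, in place of code of your own. Each camera call takes 0.05 s, during which the arm holds its last target. There are 200 camera calls.

## Task

The pressure cooker is to be made ready after washing: drop the narrow and the wide valve plug from the steel plate one by one into the sockets on the lid that they fit, each upright with its head down on the rim of its socket, and let go of them. Then set the weight on the vent spindle in the middle of the lid and press it straight down, past the click, until it sits fully on its nut. Finish while still holding the weight and pressing it down firmly (about 10 N), without letting go at the end, and leave the other things on the stove and the plate where they are.

Things in the scene. Friction and masses are not known exactly. Their poses are not given: they have to be found in the camera images.
- cooker: closed aluminium pressure cooker on one of the two burners, does not move; origin under the middle of its base, z up, +x along its long black handle (reaches 263 mm out, top at 103 mm). Lid 198 mm across, flat top 112 mm above the origin. On it stand the vent spindle in the middle and two short steel sockets
- vent_seat (a point): centre of the top of the nut at the foot of the vent spindle, 8 mm above the lid, where the weight sits when home; z up. The spindle (13 mm thick, coned top) rises 22.5 mm from here; four spring balls (21 mm across them, 8.3 mm above this point) snap the weight on: its lip meets them 13 mm above home, needs about 10 N, then the force drops (click) and they draw it down; push on to the hard stop on the nut
- vent_nut: steel nut at the foot of the vent spindle, 29 mm across, 8 mm high, fixed on the lid; origin under its middle, on the lid
- narrow_socket (a point): centre of the open top of the narrow valve socket: a steel tube on the lid, 20 mm high, 22 mm outside, bore 17 mm, its axis along z (up); 48 mm to the +y side of the spindle in the cooker's frame and 22 mm towards -x
- wide_socket (a point): the same for the wide socket: 20 mm high, 28 mm outside, bore 23 mm; 48 mm to the -y side of the spindle in the cooker's frame and 22 mm towards -x
- plate: flat round steel plate, 262 mm across, rim 12 mm high, on the pan support of the other burner, does not move; origin under its middle, inner floor 3 mm above the origin. The three loose parts stand on it in changing places
- narrow_plug: loose steel valve plug standing upright on its foot (30 g): stem 14 mm thick and 18 mm long, then a round head 26 mm across from 18 to 26 mm (a low look-only boss up to 29 mm); origin at the centre of its foot, z up
- narrow_plug_rim (a point): centre of the underside of the narrow plug's head, 18 mm above its foot; comes to rest on the socket's top
- wide_plug: loose steel valve plug standing upright on its foot (45 g): stem 20 mm thick and 18 mm long, head 32 mm across from 18 to 26 mm (low boss up to 29 mm); origin at the centre of its foot, z up
- wide_plug_rim (a point): centre of the underside of the wide plug's head, 18 mm above its foot
- weight: loose weight (whistle) of the cooker standing upright, mouth down (about 100 g): steel body 38 mm across and 34 mm high with a hollow open below (mouth 17 mm, inside 24 mm wide and 26 mm deep), on top of it a black knob 22 mm thick from 34 to 58 mm; origin at the centre of its mouth, z up. Its turn about z does not matter
- weight_knob (a point): centre of the weight's black knob, 46 mm above the mouth
- teaspoon: steel teaspoon 130 mm long lying on the plate (bystander); origin under its middle
- brush: grey scrubbing brush with a bow handle, 155x61x91 mm, between the burners (bystander); origin under its middle
- clip: bag clip 72x15x12 mm between the burners (bystander); origin under its middle
- tumbler: empty steel tumbler, 65 mm wide and 90 mm high, between the burners towards the back (bystander); origin under its middle
- onion: dark onion, 78 mm wide and 84 mm high, front left corner of the stove (bystander); origin under its middle
- tin: flat round food tin, 86 mm wide and 40 mm high, front right corner of the stove (bystander); origin under its middle
- garlic: garlic bulb, 53 mm, back right corner of the stove (bystander); origin under its middle

How it is judged:
On the way, in this order (a step that is already met when the one before it is completed fails the run):
1. both valve plugs sit in their own sockets, heads down on the rims, let go (horizontal distance between narrow_plug_rim and narrow_socket below 0.004 m and z of narrow_plug_rim in the frame of narrow_socket between -0.004 and 0.0025 m and angle between each of narrow_plug, wide_plug's own z axis and vertical below 0.12 rad and horizontal distance between wide_plug_rim and wide_socket below 0.004 m and z of wide_plug_rim in the frame of wide_socket between -0.004 and 0.0025 m and contact force between the fingers and narrow_plug below 0.2 N and contact force between the fingers and wide_plug below 0.2 N), for 0.2 s.
2. the weight has clicked over the spindle's balls and sits on its nut (horizontal distance between weight and vent_seat below 0.004 m and z of weight in the frame of vent_seat below 0.002 m and angle between weight's own z axis and vertical below 0.08 rad), for 0.1 s.
At the end, for the whole second after the job is handed in: Plugs upright in their own sockets (4 mm off axis, head within 2.5 mm of the rim, tilt 0.12 rad), untouched; weight clicked on and within 2 mm of its nut (4 mm sideways, tilt 0.08 rad), still touched by the fingers (over 3 N) and pressed on the nut with over 5 N (all of step 1 and all of step 2 and contact force between weight and vent_nut above 5 N and contact force between the fingers and weight above 3 N); the arm keeps its last pose, push and grip.
It fails at once if a thing that does not belong to the job was pushed away (more than 30 mm) (distance of any of teaspoon, brush, clip, tumbler, onion, tin, garlic from where it was at the start of the episode above 0.03 m).
It also fails if it takes over 69 s, if anything falls off the work surface, if the arm or the gripper's body presses on something with over 40 N, if the wrist force passes 120 N, or if a joint passes its speed limit or range.

## Working session

There is one attempt and no reset: what is moved stays moved. The work goes in short steps, Python scripts to look and compute and a tool call to move; the robot and the scene stay as the last step left them, time stands still between calls to the robot, and variables do not carry over. Pictures are saved under pics/ and viewed, at most 10 in all, crops included, and the job is handed in when it is done.

Besides the shell and the picture viewer there is one more tool, called after "Emit:" as name(argument=value, ...), one argument or row to a line, values as JSON. servo_tool: Moves the arm, as the interface text tells. Its arguments: {"type":"object","properties":{"deltas":{"type":"array"},"force":{"type":"number"}},"required":["deltas"]}

```bash
mkdir -p pics
cat > h.py <<'E'
import numpy as np, cv2
from bench import r
def ray(cam,px,P=None):
    P=P or r.camera_params(cam);K=np.array(P["K"]);T=np.array(P["extrinsics"])
    d=T[:3,:3]@np.linalg.inv(K)@[px[0],px[1],1];return T[:3,3],d
def at(cam,px,z,P=None):
    o,d=ray(cam,px,P);return o+d*(z-o[2])/d[2]
def proj(cam,p,P=None):
    P=P or r.camera_params(cam);K=np.array(P["K"]);T=np.array(P["extrinsics"])
    c=K@(np.linalg.inv(T)@[*p,1])[:3];return c[:2]/c[2]
def save(n,im): cv2.imwrite("pics/"+n,im[:,:,::-1])
E
python3 - <<'E'
from h import *
np.set_printoptions(precision=3,suppress=True)
s=r.read_state();print({k:np.round(v,3) for k,v in s.items()})
for c in ["scene","top"]:
    save(c+".png",r.snapshot(c));P=r.camera_params(c);print(c,np.array(P["K"]).round(0).tolist(),np.array(P["extrinsics"])[:3].round(3).tolist())
    for l in ["cooker","plate","narrow_plug","wide_plug","weight","vent_nut","narrow_socket","wide_socket","teaspoon","brush","tumbler"]:
        try:
            for t in r.trace(c,l)[:2]:
                ys,xs=np.where(t["region"]);print(c,l,round(t["p"],2),np.round(t["pixel"],1),xs.min(),xs.max(),ys.min(),ys.max(),at(c,t["pixel"],0.05)[:2])
        except Exception as e: print(l,e)
E
```

```text
{'clock': np.float64(0.0), 'joints': array([ 0.887,  0.313,  1.498,  0.   ,  1.331, -0.223]), 'dq': array([-0.002,  0.   ,  0.001,  0.001, -0.001,  0.   ]), 'joint_efforts': array([  0.001, -41.226, -25.975,  -0.   ,   0.004,  -0.   ]), 'position': array([0.233, 0.47 , 0.303]), 'tool_rot': array([ 0.228,  0.974, -0.001, -0.   ]), 'contact_force': array([ 0.206, -0.137,  0.12 ]), 'ft_torque': array([ 0.002, -0.004,  0.029]), 'gripper_force': np.float64(0.0), 'gripper_width': np.float64(0.085)}
scene [[369.0, 0.0, 323.0], [0.0, 369.0, 207.0], [0.0, 0.0, 1.0]] [[0.837, -0.277, 0.472, 0.046], [-0.546, -0.382, 0.745, -0.619], [-0.026, -0.882, -0.471, 0.644]]
scene cooker 0.74 [365.9 252.6] 326 405 199 292 [0.592 0.03 ]
scene plate 0.62 [285.6 213.4] 250 327 197 236 [0.516 0.36 ]
scene plate 0.61 [365.6 252.9] 326 405 198 292 [0.59  0.029]
scene narrow_plug 0.6 [269.8 204.3] 268 273 202 208 [0.501 0.451]
scene wide_plug 0.55 [271.9 222.8] 265 273 215 224 [0.451 0.33 ]
scene weight 0.53 [296.4 208. ] 290 301 200 217 [0.564 0.372]
scene vent_nut 0.44 [364.7 237. ] 360 370 234 238 [0.639 0.09
[... 596 characters left out ...]
, -0.984, 1.1]]
top cooker 0.77 [389.6 186. ] 339 432 96 240 [ 0.57  -0.031]
top plate 0.92 [238.8 205.6] 191 291 154 252 [0.517 0.359]
top narrow_plug 0.46 [209.2 212.8] 203 212 208 217 [0.498 0.435]
top weight 0.52 [242.7 191.9] 235 250 187 202 [0.553 0.35 ]
top weight 0.35 [318.2 152.6] 305 329 135 164 [0.659 0.155]
top vent_nut 0.47 [392.5 189.6] 388 397 186 192 [ 0.56  -0.038]
top narrow_socket 0.69 [383.8 185. ] 338 432 95 240 [ 0.572 -0.016]
top wide_socket 0.92 [385.8 184.3] 339 433 96 240 [ 0.574 -0.021]
top teaspoon 0.48 [249.  174.7] 239 278 165 194 [0.599 0.336]
top brush 0.76 [314.  226.2] 302 322 199 255 [0.464 0.165]
top tumbler 0.76 [316.6 149.2] 305 328 134 164 [0.669 0.159]
```

Run:
```python
import cv2
a=cv2.imread("pics/top.png")[85:265,180:450];cv2.imwrite("pics/topc.png",cv2.resize(a,None,fx=2.9,fy=2.9,interpolation=cv2.INTER_CUBIC))
```

```text
(no output)
```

View pics/topc.png

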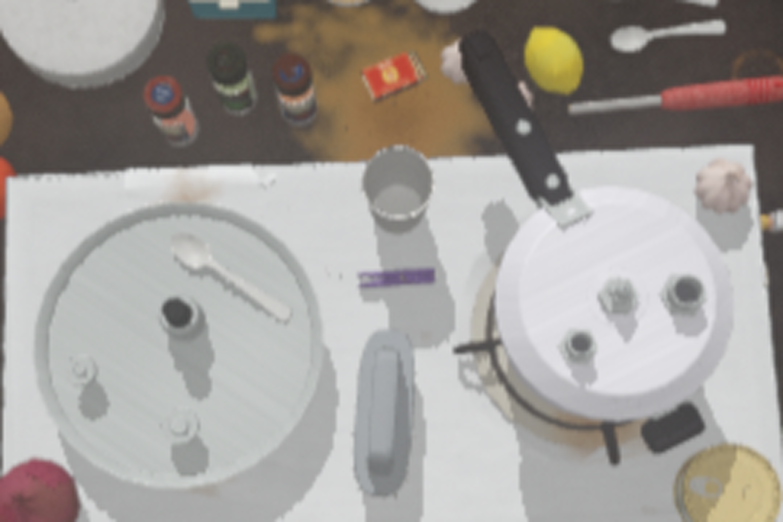

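View pics/scene.png

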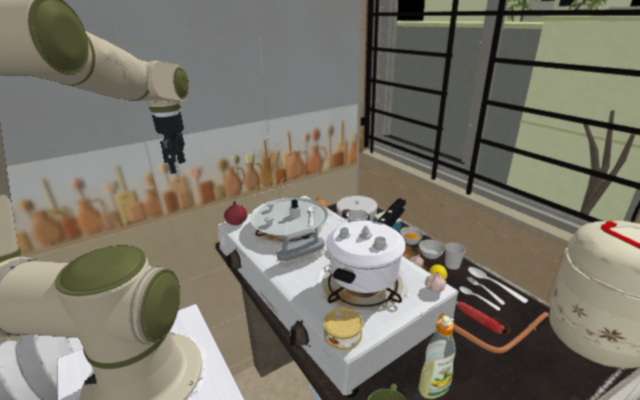

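The top crop shows the weight's knob at about (241,193), the narrow plug at (208,212) and the wide plug at (242,232). The spindle is at (393,186), the narrow socket at (380,203) and the wide socket at (417,185). The scene view confirms the layout, with the arm well clear.

Run:
```python
from h import *
np.set_printoptions(precision=3,suppress=True)
def tri(a,b):
    (o1,d1),(o2,d2)=ray("top",a),ray("scene",b)
    s=np.linalg.lstsq(np.c_[d1,-d2],o2-o1,rcond=None)[0];p,q=o1+s[0]*d1,o2+s[1]*d2
    return (p+q)/2,np.linalg.norm(p-q)
im=cv2.imread("pics/scene.png")[185:305,240:415];cv2.imwrite("pics/scc.png",cv2.resize(im,None,fx=4.5,fy=4.5,interpolation=cv2.INTER_CUBIC))
print(tri((238.8,205.6),(288.5,217)))
P=r.camera_params("wrist");print(np.array(P["K"]).round(1).tolist(),np.array(P["extrinsics"]).round(4).tolist())
for n,p in dict(w=(241.4,192.6),n=(208.3,212.2),wd=(242.4,231.6),ns=(379.7,203.3),ws=(416.6,185.3),sp=(393.1,185.7)).items():
    print(n,[at("top",p,z)[:2] for z in (0.03,0.06,0.15,0.2)])
```

```text
(array([0.523, 0.361, 0.032]), np.float64(0.005928673075910336))
[[324.1, 0.0, 315.0], [0.0, 324.1, 199.2], [0.0, 0.0, 1.0]] [[0.4452, 0.8505, 0.2801, 0.1615], [0.8954, -0.4229, -0.139, 0.5069], [0.0003, 0.3127, -0.9498, 0.3731], [0.0, 0.0, 0.0, 1.0]]
w [array([0.555, 0.357]), array([0.549, 0.352]), array([0.532, 0.335]), array([0.522, 0.326])]
n [array([0.503, 0.443]), array([0.498, 0.435]), array([0.485, 0.411]), array([0.478, 0.397])]
wd [array([0.452, 0.351]), array([0.449, 0.346]), array([0.44 , 0.329]), array([0.435, 0.32 ])]
ns [array([ 0.528, -0.007]), array([ 0.522, -0.003]), array([0.507, 0.011]), array([0.499, 0.019])]
ws [array([ 0.576, -0.106]), array([ 0.57 , -0.098]), array([ 0.55 , -0.076]), array([ 0.539, -0.064])]
sp [array([ 0.575, -0.044]), array([ 0.568, -0.038]), array([ 0.549, -0.021]), array([ 0.538, -0.012])]
```

View pics/scc.png

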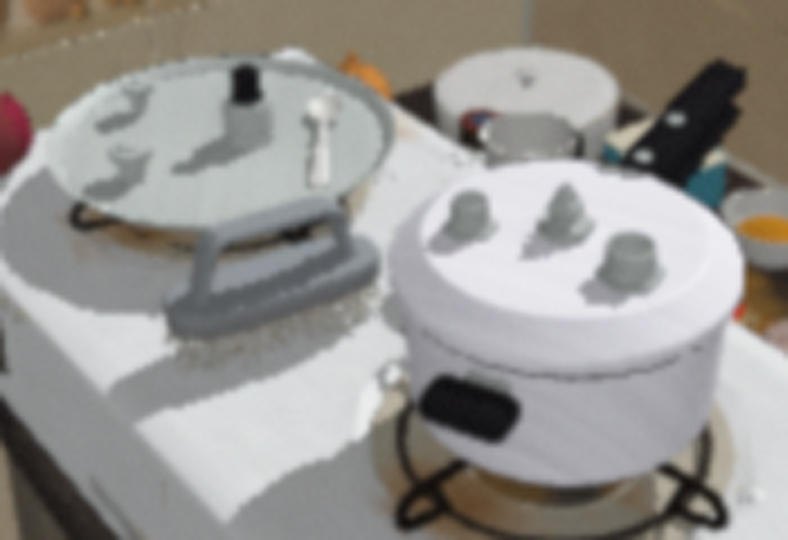

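The scene crop shows the socket tops at about (344,229) for the narrow one and (380,239) for the wide one. The spindle tip is at (366,226), the weight's knob top at (294,201), and the plug heads at (268,207) and (268,220).

```bash
cat >> h.py <<'E'
def tri(*obs):
    # obs: (camera params, pixel)
    A=np.zeros((3,3));b=np.zeros(3)
    for P,px in obs:
        o,d=ray(None,px,P);d=d/np.linalg.norm(d);M=np.eye(3)-np.outer(d,d);A+=M;b+=M@o
    x=np.linalg.solve(A,b);return x
E
python3 - <<'E'
from h import *
np.set_printoptions(precision=3,suppress=True)
T,S=r.camera_params("top"),r.camera_params("scene")
for n,a,b in [("w",(241.4,192.0),(294.2,201.2)),("n",(208.3,212.2),(268.4,206.6)),("wd",(242.4,231.6),(268.2,219.9)),("ns",(379.7,203.3),(344.2,229.4)),("ws",(416.6,185.3),(380.4,239)),("sp",(393.5,184.5),(366,226.1))]:
    x=tri((T,a),(S,b));print(n,x,proj("top",x)-a,proj("scene",x)-b)
s=r.read_state()
from scipy.spatial.transform import Rotation as R
Rt=R.from_quat(s["tool_rot"]).as_matrix();E=np.array(r.camera_params("wrist")["extrinsics"])
print(Rt);print("cam in tool",Rt.T@(E[:3,3]-s["position"]),Rt.T@E[:3,:3])
E
```

```text
w [0.544 0.346 0.093] [-0.052  0.111] [ 0.091 -0.017]
n [0.496 0.439 0.048] [-0.744  1.703] [ 1.365 -0.205]
wd [0.448 0.348 0.054] [-0.264  0.62 ] [ 0.527 -0.076]
ns [0.505 0.013 0.164] [ 0.092 -0.172] [-0.174  0.045]
ws [ 0.547 -0.073  0.166] [ 0.171 -0.279] [-0.306  0.092]
sp [ 0.548 -0.018  0.174] [ 0.225 -0.386] [-0.398  0.116]
[[-0.896  0.445 -0.   ]
 [ 0.445  0.896 -0.   ]
 [ 0.    -0.    -1.   ]]
cam in tool [ 0.081  0.001 -0.069] [[-0.001 -0.95  -0.313]
 [ 1.    -0.001  0.   ]
 [-0.    -0.313  0.95 ]]
```

Emit:
servo_tool(
  deltas=[
    [-0.2, -0.96, 0.04, 0.35, 0, 0, -0.33],
    [-0.2, -0.96, 0.04, 0.35, 0, 0, -0.33],
    [-0.2, -0.96, 0.04, 0.35, 0, 0, -0.33],
    [-0.2, -0.96, 0.04, 0.35, 0, 0, -0.33],
    [-0.2, -0.96, 0.04, 0.35, 0, 0, -0.33],
    [-0.2, -0.96, 0.04, 0.35, 0, 0, -0.33],
    [-0.2, -0.96, 0.04, 0.35, 0, 0, -0.33],
    [-0.2, -0.96, 0.04, 0.35, 0, 0, -0.33],
    [-0.2, -0.96, 0.04, 0.35, 0, 0, -0.33],
    [-0.2, -0.96, 0.04, 0.35, 0, 0, -0.33],
  ],
  force=30,
)

```text
clock: 2.45
position: [0.4204, 0.4301, 0.2336]
tool_rot: [-0.001, 1.0, -0.0, -0.0]
contact_force: [1.0, 0.5, 0.2]
gripper_width: 0.0511
gripper_force: 0.0
```

Emit:
servo_tool(
  deltas=[
    [-0.2, -0.84, 0.03, 0.31, 0, 0, 0],
    [-0.2, -0.84, 0.03, 0.31, 0, 0, 0],
    [-0.2, -0.84, 0.03, 0.31, 0, 0, 0],
    [-0.2, -0.84, 0.03, 0.31, 0, 0, 0],
    [-0.2, -0.84, 0.03, 0.31, 0, 0, 0],
    [-0.2, -0.84, 0.03, 0.31, 0, 0, 0],
    [-0.2, -0.84, 0.03, 0.31, 0, 0, 0],
    [-0.2, 0, 0, 0, 0, 0, 0],
    [-0.2, 0, 0, 0, 0, 0, 0],
    [-0.2, 0, 0, 0, 0, 0, 0],
  ],
)

```text
clock: 3.7
position: [0.5368, 0.4346, 0.191]
tool_rot: [-0.0, 1.0, 0.0, 0.0]
contact_force: [0.7, -0.7, 0.3]
gripper_width: 0.0514
gripper_force: 0.0
```

```bash
cat > m.py <<'E'
from h import *
import sys
np.set_printoptions(precision=4,suppress=True)
def look(name,labels,zs):
    s=r.read_state();P=r.camera_params("wrist");im=r.snapshot("wrist")
    save(name+".png",im);print("tcp",s["position"],"clk",s["clock"])
    for l,z in zip(labels,zs):
        for t in r.trace("wrist",l)[:2]:
            m=t["region"].astype(np.uint8)
            c=max(cv2.findContours(m,0,2)[0],key=len);(cx,cy),rad=cv2.minEnclosingCircle(c)
            print(l,round(t["p"],2),"bbox",cv2.boundingRect(c),"pix",np.round(t["pixel"],1),"circ",round(cx,1),round(cy,1),round(rad,1),"->",at(None,(cx,cy),z,P)[:2],at(None,t["pixel"],z,P)[:2])
    return im,P
E
python3 - <<'E'
from m import *
look("w1",["narrow_plug","wide_plug","weight"],[0.062,0.062,0.08])
E
```

```text
tcp [0.5368 0.4346 0.191 ] clk 3.7
narrow_plug 0.44 bbox (0, 297, 53, 89) pix [ 19.5 330.1] circ 15.5 341.5 46.2 -> [0.6344 0.2103] [0.624  0.2163]
wide_plug 0.76 bbox (138, 50, 59, 59) pix [166.5  79.6] circ 167.0 79.0 31.6 -> [0.4492 0.3508] [0.4495 0.3505]
weight 0.82 bbox (153, 197, 75, 76) pix [188.6 232.9] circ 189.5 236.5 43.3 -> [0.5397 0.3593] [0.5373 0.359 ]
```

View pics/w1.png

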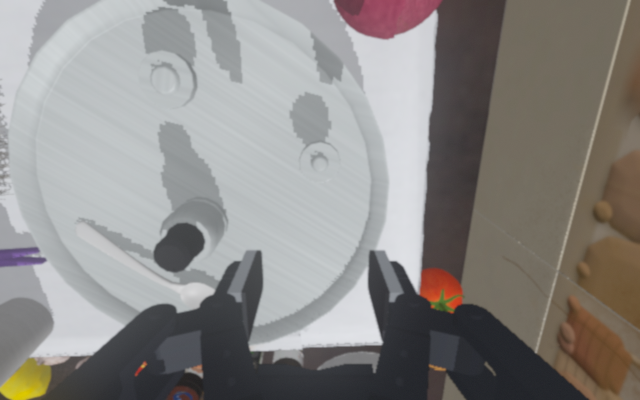

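The wrist view shows the narrow plug's head at (319,159), the wide plug at (167,79) and the weight's knob at about (180,247). The network missed the narrow plug, so I'll refine its position with circle fits.

```bash
cat >> m.py <<'E'
def circ(im,c,rpx,P,z,tol=5,half=45,blur=1):
    """circle near pixel c, radius about rpx px"""
    x0,y0=int(c[0])-half,int(c[1])-half;g=cv2.cvtColor(im[max(y0,0):y0+2*half,x0:x0+2*half],cv2.COLOR_RGB2GRAY)
    g=cv2.GaussianBlur(cv2.resize(g,None,fx=4,fy=4,interpolation=cv2.INTER_CUBIC),(0,0),2*blur)
    h=cv2.HoughCircles(g,cv2.HOUGH_GRADIENT_ALT,1,8,param1=60,param2=0.3,minRadius=int(4*(rpx-tol)),maxRadius=int(4*(rpx+tol)))
    if h is None: print("none");return
    for k in h[0][:3]:
        px=((k[0]+.5)/4-.5+x0,(k[1]+.5)/4-.5+max(y0,0));print("circle",np.round(px,1),round(k[2]/4,1),"->",at(None,px,z,P)[:2])
E
python3 - <<'E'
from m import *
im=cv2.imread("pics/w1.png")[:,:,::-1].copy();P=r.camera_params("wrist")
circ(im,(319,159),21,P,0.062);circ(im,(319,159),8,P,0.065,tol=4);circ(im,(167,79),28,P,0.062);circ(im,(167,79),10,P,0.065,tol=5)
T=r.camera_params("top")
for a,b in [((319.5,159.3),(208.3,212.2)),((167,79),(242.4,231.6))]: print(tri((P,a),(T,b)))
E
```

```text
none
none
none
none
[0.5001 0.4386 0.0443]
[0.4494 0.347  0.0535]
```

Emit:
servo_tool(
  deltas=[
    [-0.2, 0.4, 0.03, 0.4, 0, 0, 0],
    [-0.2, 0.4, 0.03, 0.4, 0, 0, 0],
    [-0.2, 0.4, 0.03, 0.4, 0, 0, 0],
    [-0.2, 0.4, 0.03, 0.4, 0, 0, 0],
    [-0.2, 0.4, 0.03, 0.4, 0, 0, 0],
    [-0.2, 0, 0, 0, 0, 0, 0],
    [-0.2, 0, 0, 0, 0, 0, 0],
    [-0.2, 0, 0, 0, 0, 0, 0],
    [-0.2, 0, 0, 0, 0, 0, 0],
    [-0.2, 0, 0, 0, 0, 0, 0],
  ],
)

```text
clock: 5.15
position: [0.4974, 0.4373, 0.1506]
tool_rot: [0.0, 1.0, 0.0, 0.0]
contact_force: [1.0, -0.5, -0.1]
gripper_width: 0.0512
gripper_force: 0.0
```

Run:
```python
from m import *
im,P=look("w2",["narrow_plug","wide_plug","weight"],[0.062,0.062,0.08])
print(proj(None,(0.4965,0.4385,0.062),P))
a=im[190:330,230:410];cv2.imwrite("pics/w2c.png",cv2.resize(a,None,fx=4,fy=4,interpolation=cv2.INTER_CUBIC)[:,:,::-1])
```

```text
tcp [0.4974 0.4373 0.1506] clk 5.15
narrow_plug 0.69 bbox (292, 222, 46, 49) pix [314.1 244.8] circ 314.7 246.2 24.4 -> [0.4956 0.4381] [0.4948 0.4378]
wide_plug 0.77 bbox (103, 128, 73, 65) pix [137.7 157.1] circ 138.8 156.8 36.3 -> [0.447  0.3518] [0.4471 0.3513]
weight 0.91 bbox (139, 276, 70, 37) pix [179.7 293. ] circ 173.5 300.5 36.1 -> [0.5169 0.3667] [0.5125 0.3704]
[315.3358 247.7248]
```

View pics/w2c.png

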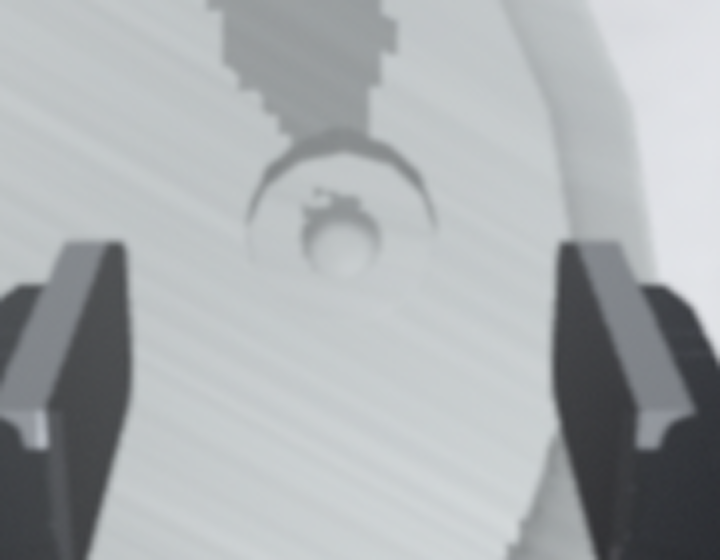

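The crop shows the narrow head's top face centred near full-image (315.5, 248.7), between the fingers. Its size puts the head top at z≈0.060, so the floor is at about 0.034.

Emit:
servo_tool(
  deltas=[
    [-0.2, 0, 0.06, 0.64, 0, 0, 0],
    [-0.2, 0, 0, 0.64, 0, 0, 0],
    [-0.2, 0, 0, 0.64, 0, 0, 0],
    [-0.2, 0, 0, 0, 0, 0, 0],
    [1, 0, 0, 0, 0, 0, 0],
    [1, 0, 0, 0, 0, 0, 0],
    [1, 0, 0, 0, 0, 0, 0],
    [1, 0, 0, 0, 0, 0, 0],
    [1, 0, 0, 0, 0, 0, 0],
    [1, 0, 0, -0.5, 0, 0, 0],
  ],
)

```text
clock: 6.6
position: [0.4969, 0.4383, 0.1215]
tool_rot: [0.0, 1.0, -0.001, -0.001]
contact_force: [-1.2, -0.3, -0.8]
gripper_width: 0.0233
gripper_force: 29.4
```

Emit:
servo_tool(
  deltas=[
    [1, 0, 0, -1, 0, 0, 0],
    [1, 0, 0, -1, 0, 0, 0],
    [1, 0, 0, -1, 0, 0, 0],
    [1, 0, -1, -0.8, 0, 0, 0],
    [1, 0, -1, -0.8, 0, 0, 0],
    [1, 0, -1, -0.8, 0, 0, 0],
    [1, 0, -1, -0.8, 0, 0, 0],
    [1, 0, -1, -0.8, 0, 0, 0],
    [1, 0, -1, -0.8, 0, 0, 0],
    [1, 0, -1, -0.8, 0, 0, 0],
  ],
)

```text
clock: 7.85
position: [0.4972, 0.2975, 0.2956]
tool_rot: [-0.0, 1.0, 0.0, 0.0]
contact_force: [-0.4, 0.3, 0.9]
gripper_width: 0.0235
gripper_force: 29.4
```

Emit:
servo_tool(
  deltas=[
    [1, -0.24, -1, 0, 0, 0, 0],
    [1, -0.24, -1, 0, 0, 0, 0],
    [1, -0.24, -1, 0, 0, 0, 0],
    [1, -0.24, -1, 0, 0, 0, 0],
    [1, -0.24, -1, 0, 0, 0, 0],
    [1, -0.24, -1, 0, 0, 0, 0],
    [1, -0.24, -1, 0, 0, 0, 0],
    [1, -0.24, -1, 0, 0, 0, 0],
    [1, -0.24, -1, 0, 0, 0, 0],
    [1, -0.24, -1, 0, 0, 0, 0],
  ],
)

```text
clock: 9.1
position: [0.5456, 0.0972, 0.2941]
tool_rot: [0.0, 1.0, -0.0, -0.0]
contact_force: [-0.7, 0.2, -0.6]
gripper_width: 0.0237
gripper_force: 29.4
```

Emit:
servo_tool(
  deltas=[
    [1, 0, -1, 0, 0, 0, 0],
    [1, 0, -1, 0, 0, 0, 0],
    [1, 0, -1, 0, 0, 0, 0],
    [1, 0, -1, 0, 0, 0, 0],
    [1, 0, -0.2, 0, 0, 0, 0],
    [1, 0, 0, 0, 0, 0, 0],
    [1, 0, 0, 0, 0, 0, 0],
    [1, 0, 0, 0, 0, 0, 0],
    [1, 0, 0, 0, 0, 0, 0],
    [1, 0, 0, 0, 0, 0, 0],
  ],
)

```text
clock: 10.35
position: [0.5453, 0.0148, 0.2941]
tool_rot: [-0.0, 1.0, 0.0, 0.0]
contact_force: [-0.3, 1.0, -0.4]
gripper_width: 0.0238
gripper_force: 29.5
```

Run:
```python
from m import *
im,P=look("w3",["narrow_plug","vent_nut","narrow_socket"],[0.22,0.153,0.165])
print(r.read_state()["gripper_width"])
```

```text
tcp [0.5453 0.0148 0.2941] clk 10.35
narrow_plug 0.74 bbox (287, 250, 56, 65) pix [313.5 279. ] circ 314.1 282.5 32.7 -> [0.5567 0.0152] [0.5546 0.0149]
narrow_plug 0.43 bbox (437, 3, 95, 168) pix [483.8  83.5] circ 480.5 86.0 86.3 -> [0.4624 0.0848] [0.4614 0.086 ]
vent_nut 0.84 bbox (242, 194, 48, 42) pix [266.4 206.5] circ 265.5 215.0 23.5 -> [ 0.5457 -0.0187] [ 0.5394 -0.0177]
narrow_socket 0.92 bbox (139, 32, 261, 274) pix [253.  174.4] circ 268.6 164.7 146.9 -> [ 0.5076 -0.0131] [ 0.5138 -0.0232]
0.023828287203435848
```

View pics/w3.png

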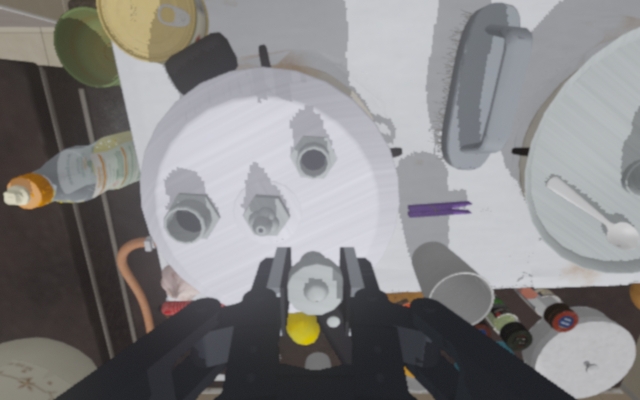

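The wrist view shows the plug held upright at (315,285), the narrow bore at (314,160), the wide bore at (187,222) and the spindle at (265,218). Next I'll fit the bores.

```bash
cat >> m.py <<'E'
def bore(im,c,P,z=0.165,half=22,thr=None):
    x0,y0=int(c[0])-half,int(c[1])-half;g=cv2.cvtColor(im[y0:y0+2*half,x0:x0+2*half],cv2.COLOR_RGB2GRAY)
    g=cv2.resize(g,None,fx=4,fy=4,interpolation=cv2.INTER_CUBIC)
    t=thr or cv2.threshold(g,0,255,cv2.THRESH_OTSU)[0];m=(g<t).astype(np.uint8)
    n,L,S,C=cv2.connectedComponentsWithStats(m);k=L[2*half*2,2*half*2]
    cs=cv2.findContours((L==k).astype(np.uint8),0,1)[0];e=cv2.fitEllipse(cv2.convexHull(max(cs,key=len)))
    px=((e[0][0]+.5)/4-.5+x0,(e[0][1]+.5)/4-.5+y0);print("thr",t,"ell",np.round(px,1),np.round(np.array(e[1])/4,1),round(e[2]),"->",at(None,px,z,P)[:2])
    return px,(e[1][0]/4,e[1][1]/4),e[2]
E
python3 - <<'E'
from m import *
im=cv2.imread("pics/w3.png")[:,:,::-1].copy();P=r.camera_params("wrist")
big=cv2.resize(im[120:260,150:350],None,fx=4,fy=4,interpolation=cv2.INTER_CUBIC)
for c in [(314,160),(187,222)]:
  for t in (None,100,130):
    e=bore(im,c,P,thr=t)
    if t==130: cv2.ellipse(big,((4*(e[0][0]-150)+1.5,4*(e[0][1]-120)+1.5),(4*e[1][0],4*e[1][1]),e[2]),(255,0,0),1)
s=r.read_state();print(s["position"])
cv2.imwrite("pics/w3c.png",big[:,:,::-1])
E
```

```text
thr 157.0 ell [313.  162.4] [27.7 27.9] 63 -> [0.5061 0.0144]Traceback (most recent call last):
  File "<stdin>", line 6, in <module>
  File "m.py", line 26, in bore
    cs=cv2.findContours((L==k).astype(np.uint8),0,1)[0];e=cv2.fitEllipse(cv2.convexHull(max(cs,key=len)))
                                                          ~~~~~~~~~~~~~~^^^^^^^^^^^^^^^^^^^^^^^^^^^^^^^^^
cv2.error: OpenCV(4.12.0) /io/opencv/modules/imgproc/src/shapedescr.cpp:361: error: (-201:Incorrect size of input array) There should be at least 5 points to fit the ellipse in function 'fitEllipseNoDirect'
```

Run:
```python
from m import *
im=cv2.imread("pics/w3.png")[:,:,::-1].copy();P=r.camera_params("wrist")
big=cv2.resize(im[120:260,150:350],None,fx=4,fy=4,interpolation=cv2.INTER_CUBIC)
for c in [(313,162),(187,222)]:
  for t in (130,145,157):
   try:
    e=bore(im,c,P,thr=t)
    if t==157: cv2.ellipse(big,((4*(e[0][0]-150)+1.5,4*(e[0][1]-120)+1.5),(4*e[1][0],4*e[1][1]),e[2]),(255,0,0),1)
   except Exception as x: print(t,"fail")
cv2.imwrite("pics/w3c.png",big[:,:,::-1])
```

```text
thr 130 ell [313.1 161.5] [24.4 25.7] 92 -> [0.5056 0.0144]
thr 145 ell [313.1 162.2] [26.7 27. ] 90 -> [0.506  0.0144]
thr 157 ell [313.  162.4] [27.7 27.9] 63 -> [0.5061 0.0144]
thr 130 ell [183.8 225.1] [29.7 33.5] 113 -> [ 0.5482 -0.0712]
thr 145 ell [183.7 225.4] [31. 35.] 114 -> [ 0.5484 -0.0713]
thr 157 ell [183.6 225.4] [32.  36.1] 116 -> [ 0.5484 -0.0713]
```

View pics/w3c.png

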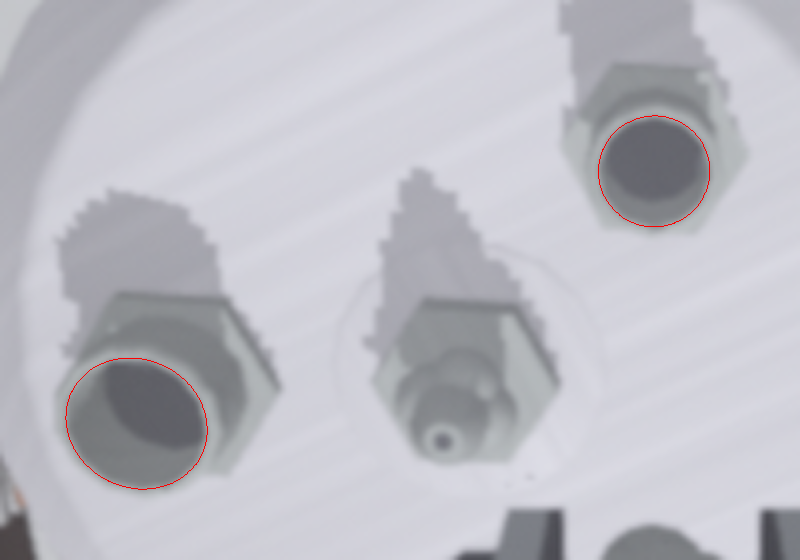

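Emit:
servo_tool(
  deltas=[
    [1, 0.39, 0, 0.4, 0, 0, 0],
    [1, 0.39, 0, 0.4, 0, 0, 0],
    [1, 0.39, 0, 0.4, 0, 0, 0],
    [1, 0.39, 0, 0.4, 0, 0, 0],
    [1, 0.39, -0.02, 0.4, 0, 0, 0],
    [1, 0, 0, 0.2, 0, 0, 0],
    [1, 0, 0, 0.15, 0, 0, 0],
    [1, 0, 0, 0.15, 0, 0, 0],
    [1, 0, 0, 0.15, 0, 0, 0],
    [1, 0, 0, 0, 0, 0, 0],
  ],
)

```text
clock: 11.8
position: [0.5063, 0.0142, 0.2409]
tool_rot: [-0.0, 1.0, 0.0, -0.0]
contact_force: [0.4, 0.3, 0.3]
gripper_width: 0.0234
gripper_force: 29.5
```

Run:
```python
from m import *
s=r.read_state();print(s["position"],s["contact_force"],s["ft_torque"],s["gripper_width"])
im,P=look("w4",["narrow_plug"],[s["position"][2]-.052])
print("expect head",proj(None,s["position"]-[0,0,.052],P),"socket",proj(None,(.5061,.0144,.165),P))
```

```text
[0.5063 0.0142 0.2409] [0.3896 0.3036 0.2687] [-0.0356 -0.0197 -0.0147] 0.023386092826045785
tcp [0.5063 0.0142 0.2409] clk 11.8
narrow_plug 0.84 bbox (286, 251, 56, 64) pix [312.3 280.3] circ 314.2 283.0 32.1 -> [0.5037 0.0148] [0.5024 0.014 ]
expect head [312.8456 288.0858] socket [313.4971 260.5468]
```

Emit:
servo_tool(
  deltas=[
    [1, 0, 0, 0.15, 0, 0, 0],
    [1, 0, 0, 0.15, 0, 0, 0],
    [1, 0, 0, 0, 0, 0, 0],
    [1, 0, 0, 0, 0, 0, 0],
    [1, 0, 0, 0, 0, 0, 0],
    [1, 0, 0, 0, 0, 0, 0],
    [1, 0, 0, 0, 0, 0, 0],
    [1, 0, 0, 0, 0, 0, 0],
    [1, 0, 0, 0, 0, 0, 0],
    [1, 0, 0, 0, 0, 0, 0],
  ],
)

```text
clock: 13.15
position: [0.5063, 0.0142, 0.2351]
tool_rot: [0.0, 1.0, -0.0, 0.0]
contact_force: [-0.2, -0.0, -0.9]
gripper_width: 0.0234
gripper_force: 29.5
```

Emit:
servo_tool(
  deltas=[
    [1, 0, 0, 0.15, 0, 0, 0],
    [1, 0, 0, 0.15, 0, 0, 0],
    [1, 0, 0, 0.1, 0, 0, 0],
    [1, 0, 0, 0.1, 0, 0, 0],
    [1, 0, 0, 0, 0, 0, 0],
    [1, 0, 0, 0, 0, 0, 0],
    [1, 0, 0, 0, 0, 0, 0],
    [1, 0, 0, 0, 0, 0, 0],
    [1, 0, 0, 0, 0, 0, 0],
    [1, 0, 0, 0, 0, 0, 0],
  ],
)

```text
clock: 14.4
position: [0.5063, 0.0142, 0.2251]
tool_rot: [0.0, 1.0, 0.0, -0.0]
contact_force: [0.2, -0.8, -1.0]
gripper_width: 0.0235
gripper_force: 29.5
```

Emit:
servo_tool(
  deltas=[
    [1, 0, 0, 0.05, 0, 0, 0],
    [1, 0, 0, 0.05, 0, 0, 0],
    [1, 0, 0, 0.05, 0, 0, 0],
    [1, 0, 0, 0, 0, 0, 0],
    [1, 0, 0, 0, 0, 0, 0],
    [1, 0, 0, 0, 0, 0, 0],
    [1, 0, 0, 0, 0, 0, 0],
    [1, 0, 0, 0, 0, 0, 0],
    [1, 0, 0, 0, 0, 0, 0],
    [1, 0, 0, 0, 0, 0, 0],
  ],
)

```text
clock: 15.65
position: [0.5065, 0.0142, 0.2237]
tool_rot: [-0.0, 1.0, -0.0, 0.001]
contact_force: [-5.3, 0.4, 14.0]
gripper_width: 0.0241
gripper_force: 30.6
```

Run:
```python
from m import *
im,P=look("w5",["narrow_plug"],[.173])
a=im[200:340,220:420];cv2.imwrite("pics/w5c.png",cv2.resize(a,None,fx=3,fy=3,interpolation=cv2.INTER_CUBIC)[:,:,::-1])
```

```text
tcp [0.5065 0.0142 0.2237] clk 15.65
narrow_plug 0.89 bbox (287, 257, 56, 58) pix [313.5 283.2] circ 314.7 285.3 30.1 -> [0.5043 0.0149] [0.5033 0.0145]
```

View pics/w5c.png

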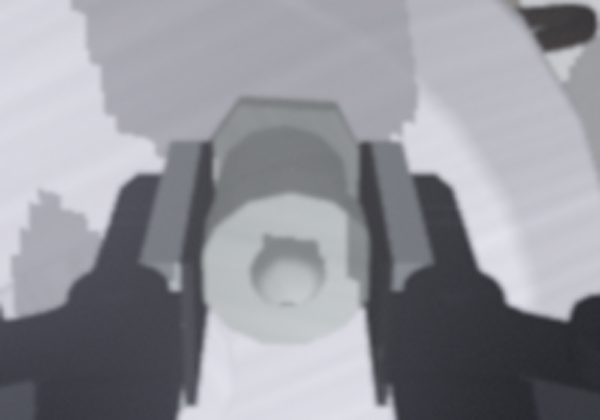

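Contact came at TCP z≈0.224, and the crop shows the head down on the socket, so the plug is seated. I'll let go and retreat.

Emit:
servo_tool(
  deltas=[
    [-0.05, 0, 0, 0, 0, 0, 0],
    [-0.05, 0, 0, 0, 0, 0, 0],
    [-0.05, 0, 0, 0, 0, 0, 0],
    [-0.05, 0, 0, -0.4, 0, 0, 0],
    [-0.05, 0, 0, -0.8, 0, 0, 0],
    [-0.05, 0, 0, -1, 0, 0, 0],
    [-0.2, 0, 0.5, -1, 0, 0, 0],
    [-0.2, 0, 1, 0, 0, 0, 0],
    [-0.2, 0, 1, 0, 0, 0, 0],
    [-0.2, 0, 1, 0, 0, 0, 0],
  ],
)

```text
clock: 17.0
position: [0.5063, 0.0848, 0.2866]
tool_rot: [0.0, 1.0, -0.0, 0.0]
contact_force: [0.3, -0.2, 0.1]
gripper_width: 0.0514
gripper_force: 0.0
```

Run:
```python
from m import *
im,P=look("w6",["narrow_plug"],[.173])
print("expect head at",proj(None,(.5065,.0145,.173),P))
```

```text
tcp [0.5063 0.0848 0.2866] clk 17.0
narrow_plug 0.56 bbox (180, 208, 44, 42) pix [201.8 226.3] circ 201.3 227.9 21.9 -> [0.5046 0.0162] [0.5035 0.0166]
expect head at [198.8267 230.7536]
```

Emit:
servo_tool(
  deltas=[
    [-0.2, 0.29, 1, 0, 0, 0, 0],
    [-0.2, 0.29, 1, 0, 0, 0, 0],
    [-0.2, 0.29, 1, 0, 0, 0, 0],
    [-0.2, 0.29, 1, 0, 0, 0, 0],
    [-0.2, 0.29, 1, 0, 0, 0, 0],
    [-0.2, 0.29, 1, 0, 0, 0, 0],
    [-0.2, 0.29, 1, 0, 0, 0, 0],
    [-0.2, 0.29, 1, 0, 0, 0, 0],
    [-0.2, 0.29, 1, 0, 0, 0, 0],
    [-0.2, 0.29, 1, 0, 0, 0, 0],
  ],
)

```text
clock: 18.35
position: [0.4484, 0.2842, 0.2864]
tool_rot: [0.0, 1.0, -0.0, 0.0]
contact_force: [-0.1, 0.5, 1.0]
gripper_width: 0.0515
gripper_force: 0.0
```

Emit:
servo_tool(
  deltas=[
    [-0.2, 0, 0.8, 0.5, 0, 0, 0],
    [-0.2, 0, 0.8, 1, 0, 0, 0],
    [-0.2, 0, 0.8, 1, 0, 0, 0],
    [-0.2, 0, 0.8, 1, 0, 0, 0],
    [-0.2, 0, 0, 1, 0, 0, 0],
    [-0.2, 0, 0, 1, 0, 0, 0],
    [-0.2, 0, 0, 1, 0, 0, 0],
    [-0.2, 0, 0, 0.3, 0, 0, 0],
    [-0.2, 0, 0, 0, 0, 0, 0],
    [-0.2, 0, 0, 0, 0, 0, 0],
  ],
)

```text
clock: 19.6
position: [0.4487, 0.3483, 0.1508]
tool_rot: [0.0, 1.0, 0.0, 0.001]
contact_force: [-0.2, -0.1, -0.8]
gripper_width: 0.0512
gripper_force: 0.0
```

Run:
```python
from m import *
im,P=look("w7",["wide_plug","weight"],[.060,.08])
p=r.read_state()["position"];print("grip centre at .060:",proj(None,(p[0],p[1],.060),P))
a=im[190:330,230:410];cv2.imwrite("pics/w7c.png",cv2.resize(a,None,fx=4,fy=4,interpolation=cv2.INTER_CUBIC)[:,:,::-1])
```

```text
tcp [0.4487 0.3483 0.1508] clk 19.6
wide_plug 0.86 bbox (288, 218, 58, 57) pix [316.  245.9] circ 315.7 246.6 29.3 -> [0.4483 0.3496] [0.4479 0.3498]
wide_plug 0.5 bbox (127, 149, 398, 220) pix [346.7 251.1] circ 325.6 315.6 198.6 -> [0.4934 0.3555] [0.4511 0.3667]
weight 0.78 bbox (292, 336, 54, 34) pix [318.1 356.1] circ 318.4 358.7 26.8 -> [0.5056 0.3511] [0.5039 0.3509]
grip centre at .060: [313.1603 246.9054]
```

View pics/w7c.png

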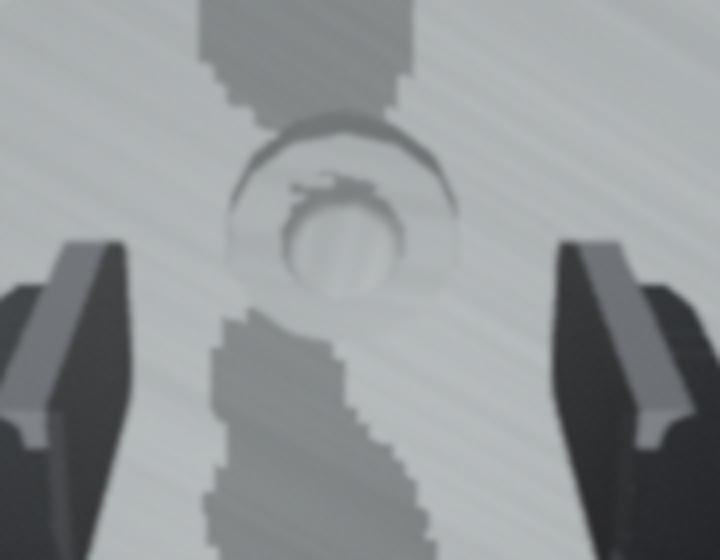

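The wide plug's head is centred near full-image (315.8, 249), about 1 mm +x and 1.4 mm +y of the grip centre. I'll correct for that and grasp.

Emit:
servo_tool(
  deltas=[
    [-0.2, -0.05, 0.07, 0.64, 0, 0, 0],
    [-0.2, 0, 0, 0.64, 0, 0, 0],
    [-0.2, 0, 0, 0.66, 0, 0, 0],
    [-0.2, 0, 0, 0, 0, 0, 0],
    [1, 0, 0, 0, 0, 0, 0],
    [1, 0, 0, 0, 0, 0, 0],
    [1, 0, 0, 0, 0, 0, 0],
    [1, 0, 0, 0, 0, 0, 0],
    [1, 0, 0, 0, 0, 0, 0],
    [1, 0, 0, -0.5, 0, 0, 0],
  ],
)

```text
clock: 21.0
position: [0.4489, 0.3494, 0.121]
tool_rot: [0.0, 1.0, -0.0, -0.001]
contact_force: [0.6, 0.3, -0.6]
gripper_width: 0.0297
gripper_force: 29.7
```

Emit:
servo_tool(
  deltas=[
    [1, 0, 0, -1, 0, 0, 0],
    [1, 0, 0, -1, 0, 0, 0],
    [1, 0, 0, -1, 0, 0, 0],
    [1, 0, -1, -0.8, 0, 0, 0],
    [1, 0, -1, -0.8, 0, 0, 0],
    [1, 0, -1, -0.8, 0, 0, 0],
    [1, 0, -1, -0.8, 0, 0, 0],
    [1, 0, -1, -0.8, 0, 0, 0],
    [1, 0, -1, -0.8, 0, 0, 0],
    [1, 0, -1, -0.8, 0, 0, 0],
  ],
)

```text
clock: 22.25
position: [0.449, 0.2089, 0.2943]
tool_rot: [-0.0, 1.0, -0.0, 0.0]
contact_force: [0.7, -0.4, -0.6]
gripper_width: 0.0295
gripper_force: 29.7
```

Emit:
servo_tool(
  deltas=[
    [1, -0.6, -1, 0, 0, 0, 0],
    [1, -0.6, -1, 0, 0, 0, 0],
    [1, -0.6, -1, 0, 0, 0, 0],
    [1, -0.6, -1, 0, 0, 0, 0],
    [1, -0.6, -1, 0, 0, 0, 0],
    [1, -0.6, -1, 0, 0, 0, 0],
    [1, -0.6, -1, 0, 0, 0, 0],
    [1, -0.6, -1, 0, 0, 0, 0],
    [1, -0.6, -1, 0, 0, 0, 0],
    [1, -0.6, -1, 0, 0, 0, 0],
  ],
)

```text
clock: 23.5
position: [0.57, 0.0083, 0.2933]
tool_rot: [0.0, 1.0, -0.0, -0.0]
contact_force: [-0.2, 0.6, -0.1]
gripper_width: 0.0296
gripper_force: 29.7
```

Emit:
servo_tool(
  deltas=[
    [1, -0.2, -0.9, 0, 0, 0, 0],
    [1, -0.2, -0.9, 0, 0, 0, 0],
    [1, -0.2, -0.9, 0, 0, 0, 0],
    [1, -0.2, -0.9, 0, 0, 0, 0],
    [1, -0.2, -0.45, 0, 0, 0, 0],
    [1, 0, 0, 0, 0, 0, 0],
    [1, 0, 0, 0, 0, 0, 0],
    [1, 0, 0, 0, 0, 0, 0],
    [1, 0, 0, 0, 0, 0, 0],
    [1, 0, 0, 0, 0, 0, 0],
  ],
)

```text
clock: 24.75
position: [0.5893, -0.0713, 0.2933]
tool_rot: [-0.0, 1.0, 0.0, 0.0]
contact_force: [-0.0, -0.1, 0.1]
gripper_width: 0.0299
gripper_force: 29.7
```

Run:
```python
from m import *
im,P=look("w8",["wide_plug","narrow_plug","vent_nut"],[r.read_state()["position"][2]-.052,.173,.153])
p=r.read_state()["position"];print("grip centre head",proj(None,(p[0],p[1],p[2]-.052),P))
c=proj(None,(.5484,-.0713,.165),P)
for t in (130,145,157):
    try: bore(im,c,P,thr=t)
    except Exception as e: print("fail")
```

```text
tcp [ 0.5893 -0.0713  0.2933] clk 24.75
wide_plug 0.63 bbox (279, 247, 71, 75) pix [314.1 281.7] circ 313.9 284.4 38.2 -> [ 0.5874 -0.0708] [ 0.5861 -0.0707]
wide_plug 0.32 bbox (250, 0, 276, 326) pix [387.4 134.7] circ 379.5 162.5 191.1 -> [ 0.5341 -0.0458] [ 0.5237 -0.0435]
narrow_plug 0.86 bbox (441, 65, 51, 48) pix [466.1  85.4] circ 465.9 88.4 26.7 -> [0.5068 0.0133] [0.5052 0.0131]
vent_nut 0.97 bbox (369, 131, 49, 45) pix [385.2 146. ] circ 393.0 153.5 25.4 -> [ 0.5466 -0.0195] [ 0.5417 -0.0249]
grip centre head [312.4536 288.0464]
thr 130 ell [312.9 158.4] [31.  35.7] 86 -> [ 0.5474 -0.0716]
thr 145 ell [313.  160.1] [36.  36.6] 100 -> [ 0.5485 -0.0715]
thr 157 ell [313.  160.2] [37.1 37.5] 113 -> [ 0.5486 -0.0715]
```

Emit:
servo_tool(
  deltas=[
    [1, 0.41, 0, 0.4, 0, 0, 0],
    [1, 0.41, 0, 0.4, 0, 0, 0],
    [1, 0.41, 0, 0.4, 0, 0, 0],
    [1, 0.41, 0, 0.4, 0, 0, 0],
    [1, 0.42, -0.02, 0.4, 0, 0, 0],
    [1, 0, 0, 0.25, 0, 0, 0],
    [1, 0, 0, 0.25, 0, 0, 0],
    [1, 0, 0, 0.25, 0, 0, 0],
    [1, 0, 0, 0.1, 0, 0, 0],
    [1, 0, 0, 0, 0, 0, 0],
  ],
)

```text
clock: 26.2
position: [0.5481, -0.0718, 0.2362]
tool_rot: [-0.0, 1.0, 0.0, -0.0]
contact_force: [0.4, -0.7, -0.4]
gripper_width: 0.03
gripper_force: 29.7
```

Emit:
servo_tool(
  deltas=[
    [1, 0, 0, 0.15, 0, 0, 0],
    [1, 0, 0, 0.15, 0, 0, 0],
    [1, 0, 0, 0.1, 0, 0, 0],
    [1, 0, 0, 0.1, 0, 0, 0],
    [1, 0, 0, 0.05, 0, 0, 0],
    [1, 0, 0, 0.05, 0, 0, 0],
    [1, 0, 0, 0.05, 0, 0, 0],
    [1, 0, 0, 0.05, 0, 0, 0],
    [1, 0, 0, 0, 0, 0, 0],
    [1, 0, 0, 0, 0, 0, 0],
  ],
)

```text
clock: 27.45
position: [0.5481, -0.0718, 0.2227]
tool_rot: [0.0, 1.0, -0.0, 0.0]
contact_force: [-2.3, -0.2, 6.0]
gripper_width: 0.03
gripper_force: 30.0
```

Emit:
servo_tool(
  deltas=[
    [0, 0, 0, 0, 0, 0, 0],
    [0, 0, 0, 0, 0, 0, 0],
    [0, 0, 0, 0, 0, 0, 0],
    [0, 0, 0, -0.4, 0, 0, 0],
    [0, 0, 0, -0.8, 0, 0, 0],
    [0, 0, 0, -1, 0, 0, 0],
    [-0.2, 0, 0.5, -1, 0, 0, 0],
    [-0.2, 0, 1, 0, 0, 0, 0],
    [-0.2, 0, 1, 0, 0, 0, 0],
    [-0.2, 0, 1, 0, 0, 0, 0],
  ],
)

```text
clock: 28.7
position: [0.5478, -0.0001, 0.2857]
tool_rot: [-0.0, 1.0, 0.0, -0.001]
contact_force: [-0.2, 0.8, 0.1]
gripper_width: 0.0513
gripper_force: 0.0
```

Run:
```python
from m import *
im,P=look("w9",["narrow_plug","wide_plug"],[.173,.173])
a=im[60:360,0:400];cv2.imwrite("pics/w9c.png",cv2.resize(a,None,fx=2,fy=2,interpolation=cv2.INTER_CUBIC)[:,:,::-1])
print("expected",proj(None,(.506,.0144,.173),P),proj(None,(.5485,-.0715,.173),P))
```

```text
tcp [ 0.5478 -0.0001  0.2857] clk 28.7
wide_plug 0.63 bbox (172, 204, 54, 52) pix [199.8 229.7] circ 198.5 229.0 27.4 -> [ 0.5463 -0.07  ] [ 0.5467 -0.0693]
expected [338.6976 163.9126] [196.5322 232.3915]
```

View pics/w9c.png

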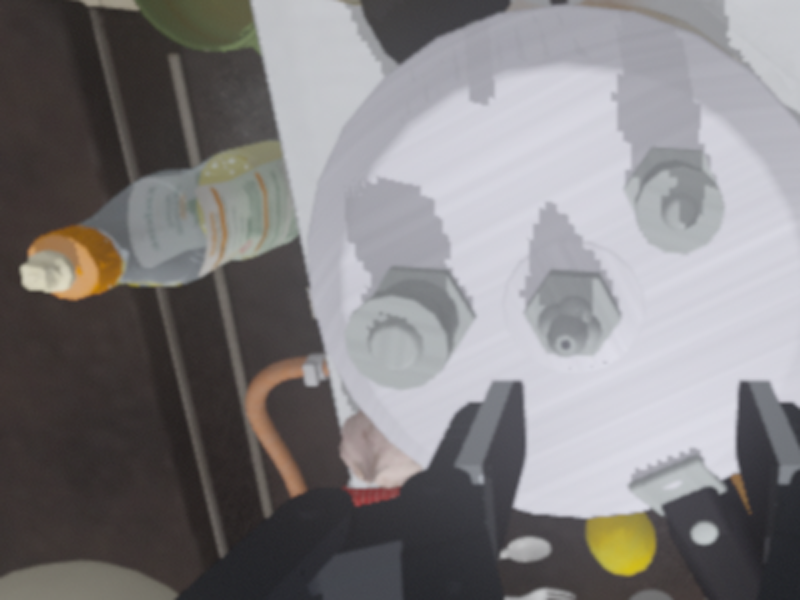

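Both plugs sit in their sockets with the heads down: the wide one at about (200,230), the narrow one at (339,164). The spindle tip is at about (283,232).

Run:
```python
from m import *
P=r.camera_params("wrist")
print(at(None,(283,232),.1755,P),proj(None,(.547,-.0188,.1755),P))
im=r.snapshot("top")
T=r.camera_params("top")
for l in ["weight","narrow_plug"]:
  for t in r.trace("top",l)[:1]:
    print(l,t["p"],t["pixel"],at("top",t["pixel"],.08))
```

```text
[ 0.5475 -0.019   0.1755] [283.2272 231.2042]
weight 0.68 [242.9, 191.0] [0.5497 0.3445 0.08  ]
narrow_plug 0.19 [318.1, 151.5] [0.6534 0.155  0.08  ]
```

Emit:
servo_tool(
  deltas=[
    [-0.2, -0.19, 1, 0, 0, 0, 0],
    [-0.2, -0.19, 1, 0, 0, 0, 0],
    [-0.2, -0.19, 1, 0, 0, 0, 0],
    [-0.2, -0.19, 1, 0, 0, 0, 0],
    [-0.2, -0.19, 1, 0, 0, 0, 0],
    [-0.2, -0.19, 1, 0, 0, 0, 0],
    [-0.2, -0.19, 1, 0, 0, 0, 0],
    [-0.2, -0.19, 1, 0, 0, 0, 0],
    [-0.2, -0.19, 1, 0, 0, 0, 0],
    [-0.2, -0.19, 1, 0, 0, 0, 0],
  ],
)

```text
clock: 30.25
position: [0.5863, 0.1995, 0.2863]
tool_rot: [0.0, 1.0, -0.0, 0.0]
contact_force: [0.3, -0.2, -0.6]
gripper_width: 0.0516
gripper_force: 0.0
```

Emit:
servo_tool(
  deltas=[
    [-0.2, 0, 0.94, 0.28, 0, 0, 0],
    [-0.2, 0, 0.94, 0.28, 0, 0, 0],
    [-0.2, 0, 0.94, 0.28, 0, 0, 0],
    [-0.2, 0, 0.94, 0.28, 0, 0, 0],
    [-0.2, 0, 0.94, 0.28, 0, 0, 0],
    [-0.2, 0, 0.94, 0.28, 0, 0, 0],
    [-0.2, 0, 0.94, 0.28, 0, 0, 0],
    [-0.2, 0, 0.94, 0.28, 0, 0, 0],
    [-0.2, 0, 0, 0, 0, 0, 0],
    [-0.2, 0, 0, 0, 0, 0, 0],
  ],
)

```text
clock: 31.5
position: [0.5862, 0.3483, 0.2416]
tool_rot: [0.0, 1.0, -0.0, 0.0]
contact_force: [0.7, -0.7, -0.7]
gripper_width: 0.0513
gripper_force: 0.0
```

```bash
cat >> m.py <<'E'
def knob(im,c,P,z=0.092,half=35):
    x0,y0=int(c[0])-half,int(c[1])-half;g=cv2.cvtColor(im[y0:y0+2*half,x0:x0+2*half],cv2.COLOR_RGB2GRAY)
    for t in (45,60,75,90):
        n,L,S,C=cv2.connectedComponentsWithStats((g<t).astype(np.uint8))
        if n<2: continue
        k=1+np.argmax(S[1:,4]);x,y,w,h,a=S[k];b=np.array([x0+x,y0+y,w,h])
        # top face: bottom w*.9 high part (farthest from the camera's foot) of the silhouette
        print("thr",t,"bbox",b,"area",a)
    return g
E
python3 - <<'E'
from m import *
im,P=look("w10",["weight","weight_knob"],[.07,.092])
p=r.read_state()["position"];g=knob(im,proj(None,(.5475,.35,.085),P),P)
print("pred top/shoulder for (.5475,.35):",proj(None,(.5475,.35,.092),P),proj(None,(.5475,.35,.068),P))
np.set_printoptions(linewidth=250)
print(cv2.resize(g,(35,35),interpolation=cv2.INTER_AREA))
E
```

```text
tcp [0.5862 0.3483 0.2416] clk 31.5
weight 0.98 bbox (295, 121, 48, 54) pix [318.3 147.9] circ 318.1 147.4 26.8 -> [0.5447 0.3516] [0.5451 0.3517]
weight_knob 0.92 bbox (294, 122, 49, 51) pix [318.  147.2] circ 318.6 147.0 25.8 -> [0.5408 0.3517] [0.541  0.3513]
thr 75 bbox [305 136  28  15] area 193
thr 90 bbox [304 135  31  35] area 857
pred top/shoulder for (.5475,.35): [316.0885 156.7469] [315.9842 150.7262]
[[192 191 190 ... 185 185 185]
 [190 191 191 ... 186 184 185]
 [190 190 190 ... 186 186 185]
 ...
 [148 161 181 ... 187 189 189]
 [147 149 157 ... 184 186 188]
 [147 147 147 ... 186 184 185]]
```

Emit:
servo_tool(
  deltas=[
    [-0.2, 0.67, 0.05, 0.5, 0, 0, 0],
    [-0.2, 0.67, 0.05, 0.5, 0, 0, 0],
    [-0.2, 0.67, 0.05, 0.5, 0, 0, 0],
    [-0.2, 0, 0, 0.85, 0, 0, 0],
    [-0.2, 0, 0, 0.85, 0, 0, 0],
    [-0.2, 0, 0, 0.85, 0, 0, 0],
    [-0.2, 0, 0, 0.83, 0, 0, 0],
    [-0.2, 0, 0, 0, 0, 0, 0],
    [1, 0, 0, 0, 0, 0, 0],
    [1, 0, 0, 0, 0, 0, 0],
  ],
  force=60,
)

```text
clock: 32.9
position: [0.5462, 0.3517, 0.1448]
tool_rot: [-0.0, 1.0, 0.0, 0.001]
contact_force: [-0.3, 0.3, 0.1]
gripper_width: 0.0196
gripper_force: 58.6
```

Emit:
servo_tool(
  deltas=[
    [1, 0, 0, 0, 0, 0, 0],
    [1, 0, 0, 0, 0, 0, 0],
    [1, 0, 0, 0, 0, 0, 0],
    [1, 0, 0, 0, 0, 0, 0],
    [1, 0, 0, -0.25, 0, 0, 0],
    [1, 0, 0, -0.5, 0, 0, 0],
    [1, 0, 0, -1, 0, 0, 0],
    [1, 0, 0, -1, 0, 0, 0],
    [1, 0, 0, -1, 0, 0, 0],
    [1, 0, 0, -1, 0, 0, 0],
  ],
)

```text
clock: 34.15
position: [0.5458, 0.3516, 0.24]
tool_rot: [-0.0, 1.0, -0.0, 0.0]
contact_force: [-0.1, -0.7, -0.8]
gripper_width: 0.02
gripper_force: 58.7
```

Emit:
servo_tool(
  deltas=[
    [1, 0, -1, -0.35, 0, 0, 0],
    [1, 0, -1, -0.35, 0, 0, 0],
    [1, 0, -1, -0.35, 0, 0, 0],
    [1, 0, -1, -0.35, 0, 0, 0],
    [1, 0, -1, -0.35, 0, 0, 0],
    [1, 0, -1, -0.35, 0, 0, 0],
    [1, 0, -1, -0.35, 0, 0, 0],
    [1, 0, -1, -0.35, 0, 0, 0],
    [1, 0, -1, -0.35, 0, 0, 0],
    [1, 0, -1, -0.35, 0, 0, 0],
  ],
)

```text
clock: 35.4
position: [0.5459, 0.1503, 0.3094]
tool_rot: [0.0, 1.0, -0.0, 0.0]
contact_force: [0.8, -0.9, -0.8]
gripper_width: 0.0201
gripper_force: 58.7
```

Emit:
servo_tool(
  deltas=[
    [1, -0.06, -1, 0, 0, 0, 0],
    [1, 0, -1, 0, 0, 0, 0],
    [1, 0, -1, 0, 0, 0, 0],
    [1, 0, -1, 0, 0, 0, 0],
    [1, 0, -1, 0, 0, 0, 0],
    [1, 0, -1, 0, 0, 0, 0],
    [1, 0, -1, 0, 0, 0, 0],
    [1, 0, -1, 0, 0, 0, 0],
    [1, 0, -0.54, 0, 0, 0, 0],
    [1, 0, 0, 0, 0, 0, 0],
  ],
)

```text
clock: 36.65
position: [0.5471, -0.0198, 0.3089]
tool_rot: [0.0, 1.0, 0.0, -0.0]
contact_force: [0.7, 0.4, -1.5]
gripper_width: 0.0199
gripper_force: 58.7
```

Run:
```python
from m import *
s=r.read_state();p=s["position"]
im,P=look("w11",["weight"],[p[2]-.052])
print("expected knob top",proj(None,p-[0,0,.052],P),"shoulder",proj(None,p-[0,0,.076],P),"mouth",proj(None,p-[0,0,.110],P),"spindle tip",proj(None,(.547,-.019,.1755),P))
g=knob(im,proj(None,p-[0,0,.052],P),P,half=26)
```

```text
tcp [ 0.5471 -0.0198  0.3089] clk 36.65
weight 0.82 bbox (280, 206, 68, 103) pix [314.7 249.7] circ 313.5 257.0 51.3 -> [ 0.5321 -0.0195] [ 0.5287 -0.019 ]
weight 0.45 bbox (435, 235, 85, 83) pix [474.3 278. ] circ 476.5 272.0 47.9 -> [0.5393 0.0498] [0.5422 0.0493]
expected knob top [312.7978 288.1146] shoulder [313.0881 260.7602] mouth [313.3834 232.9391] spindle tip [314.7512 218.4547]
thr 60 bbox [287 263  51  51] area 929
thr 75 bbox [286 262  52  52] area 2385
thr 90 bbox [286 262  52  52] area 2443
```

Emit:
servo_tool(
  deltas=[
    [1, 0, 0.03, 0.35, 0, 0, 0],
    [1, 0, 0, 0.35, 0, 0, 0],
    [1, 0, 0, 0.25, 0, 0, 0],
    [1, 0, 0, 0.2, 0, 0, 0],
    [1, 0, 0, 0.15, 0, 0, 0],
    [1, 0, 0, 0.1, 0, 0, 0],
    [1, 0, 0, 0.1, 0, 0, 0],
    [1, 0, 0, 0, 0, 0, 0],
    [1, 0, 0, 0, 0, 0, 0],
    [1, 0, 0, 0, 0, 0, 0],
  ],
  force=90,
)

```text
clock: 38.0
position: [0.5471, -0.0186, 0.279]
tool_rot: [0.0, 1.0, -0.0, 0.0]
contact_force: [-0.5, -0.4, -1.0]
gripper_width: 0.019
gripper_force: 88.0
```

Emit:
servo_tool(
  deltas=[
    [1, 0, 0, 0.1, 0, 0, 0],
    [1, 0, 0, 0.1, 0, 0, 0],
    [1, 0, 0, 0.1, 0, 0, 0],
    [1, 0, 0, 0.1, 0, 0, 0],
    [1, 0, 0, 0.1, 0, 0, 0],
    [1, 0, 0, 0.1, 0, 0, 0],
    [1, 0, 0, 0.1, 0, 0, 0],
    [1, 0, 0, 0.05, 0, 0, 0],
    [1, 0, 0, 0, 0, 0, 0],
    [1, 0, 0, 0, 0, 0, 0],
  ],
)

```text
clock: 39.25
position: [0.5469, -0.0186, 0.2634]
tool_rot: [-0.0, 1.0, 0.0, -0.001]
contact_force: [0.1, -2.3, -5.9]
gripper_width: 0.0188
gripper_force: 88.1
```

Emit:
servo_tool(
  deltas=[
    [1, 0, 0, 0.05, 0, 0, 0],
    [1, 0, 0, 0.05, 0, 0, 0],
    [1, 0, 0, 0, 0, 0, 0],
    [1, 0, 0, 0, 0, 0, 0],
    [1, 0, 0, 0, 0, 0, 0],
    [1, 0, 0, 0, 0, 0, 0],
    [1, 0, 0, 0, 0, 0, 0],
    [1, 0, 0, 0, 0, 0, 0],
    [1, 0, 0, 0, 0, 0, 0],
    [1, 0, 0, 0, 0, 0, 0],
  ],
)

```text
clock: 40.5
position: [0.5471, -0.0186, 0.262]
tool_rot: [0.0, 1.0, 0.0, 0.0]
contact_force: [-0.3, -0.1, -0.1]
gripper_width: 0.0192
gripper_force: 88.3
```

Emit:
servo_tool(
  deltas=[
    [1, 0, 0, 0.05, 0, 0, 0],
    [1, 0, 0, 0, 0, 0, 0],
    [1, 0, 0, 0, 0, 0, 0],
    [1, 0, 0, 0, 0, 0, 0],
    [1, 0, 0, 0, 0, 0, 0],
    [1, 0, 0, 0, 0, 0, 0],
    [1, 0, 0, 0, 0, 0, 0],
    [1, 0, 0, 0, 0, 0, 0],
    [1, 0, 0, 0, 0, 0, 0],
    [1, 0, 0, 0, 0, 0, 0],
  ],
)

```text
clock: 41.75
position: [0.5472, -0.0186, 0.2619]
tool_rot: [-0.0, 1.0, -0.0, 0.001]
contact_force: [-2.4, 0.1, 6.1]
gripper_width: 0.0193
gripper_force: 89.5
```

Emit:
servo_tool(
  deltas=[
    [1, 0, 0, 0.04, 0, 0, 0],
    [1, 0, 0, 0, 0, 0, 0],
    [1, 0, 0, 0, 0, 0, 0],
    [1, 0, 0, 0, 0, 0, 0],
    [1, 0, 0, 0, 0, 0, 0],
    [1, 0, 0, 0, 0, 0, 0],
    [1, 0, 0, 0, 0, 0, 0],
    [1, 0, 0, 0, 0, 0, 0],
    [1, 0, 0, 0, 0, 0, 0],
    [1, 0, 0, 0, 0, 0, 0],
  ],
)

```text
clock: 43.0
position: [0.5473, -0.0186, 0.2618]
tool_rot: [-0.0, 1.0, -0.0, 0.001]
contact_force: [-3.4, 0.4, 11.4]
gripper_width: 0.0189
gripper_force: 90.1
```

Run:
```python
from m import *
look("w12",["narrow_plug","wide_plug","weight"],[.173,.173,.19])
s=r.read_state();print(s["position"],s["contact_force"],s["gripper_force"],s["tool_rot"])
```

```text
tcp [ 0.5473 -0.0186  0.2618] clk 43.0
narrow_plug 0.61 bbox (353, 149, 52, 51) pix [380.4 172. ] circ 378.2 174.1 26.0 -> [0.5059 0.0139] [0.5048 0.015 ]
wide_plug 0.85 bbox (188, 219, 60, 57) pix [217.5 244.6] circ 217.6 246.9 30.0 -> [ 0.5462 -0.0702] [ 0.5448 -0.0702]
weight 0.81 bbox (280, 206, 69, 102) pix [314.2 249.7] circ 312.2 256.7 50.8 -> [ 0.5429 -0.0191] [ 0.5391 -0.0181]
[ 0.5473 -0.0186  0.2618] [-3.4281  1.2336 11.1283] 90.06685137748718 [-0.      1.     -0.0003  0.0011]
```

```bash
python3 -c "
from bench import r
print(r.finish_job())"
```

```text
the job is handed in; nothing more can be done
None
```

Job handed in, verdict not shown: both plugs are in their own sockets, heads down and let go, and the weight is past the click, on its nut, still held and pressed down with about 11 N.

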